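# Pack seven bottles into the round autoclave basket

## Task

Get the round wire basket ready for the autoclave: all seven amber bottles must stand upright and flat on its floor, which only works with one in the middle and six round it. Five are in already, but one of them was put in carelessly and blocks the room: shift it into the pattern, and lower the two bottles from the bench into the places left. Set the bottles down gently rather than dropping them, do not tip any over, and leave the other things on the bench where they are.

Things in the scene. Friction and masses are not known exactly. Their poses are not given: they have to be found in the camera images.
- basket: Round stainless wire basket of a top-loading autoclave, firm on the bench. Upright wall, clear inside diameter 192 mm, outside 202 mm, rim 78 mm above the bench; two small lifting lugs on its +x and -x sides reach 115 mm from the axis and 83 mm high. Origin: centre of its underside, on the bench; z up
- basket_floor (a point): Centre of the basket's flat wire floor, 6 mm above the bench: a bottle standing in the basket has its origin at this height. Seven bottles fit only as six in a ring (centres about 63 mm from the axis, 60 degrees apart, some 3 mm free between neighbours) round one in the middle
- bottle_1: Amber glass bottle with black cap, one of seven alike: body 60 mm diameter, shoulder sloping in from about 77 mm up, foot edge rounded, cap 30 mm diameter from 119 to 140 mm above its underside (grip it by the cap), 140 mm tall, 0.19 to 0.38 kg. Origin: centre of its underside; z along its axis. At the start: in the basket, in a place of the ring.
- bottle_2: Amber glass bottle with black cap, one of seven alike: body 60 mm diameter, shoulder sloping in from about 77 mm up, foot edge rounded, cap 30 mm diameter from 119 to 140 mm above its underside (grip it by the cap), 140 mm tall, 0.19 to 0.38 kg. Origin: centre of its underside; z along its axis. At the start: in the basket, in a place of the ring.
- bottle_3: Amber glass bottle with black cap, one of seven alike: body 60 mm diameter, shoulder sloping in from about 77 mm up, foot edge rounded, cap 30 mm diameter from 119 to 140 mm above its underside (grip it by the cap), 140 mm tall, 0.19 to 0.38 kg. Origin: centre of its underside; z along its axis. At the start: in the basket, in a place of the ring.
- bottle_4: Amber glass bottle with black cap, one of seven alike: body 60 mm diameter, shoulder sloping in from about 77 mm up, foot edge rounded, cap 30 mm diameter from 119 to 140 mm above its underside (grip it by the cap), 140 mm tall, 0.19 to 0.38 kg. Origin: centre of its underside; z along its axis. At the start: in the basket, in a place of the ring.
- bottle_5: Amber glass bottle with black cap, one of seven alike: body 60 mm diameter, shoulder sloping in from about 77 mm up, foot edge rounded, cap 30 mm diameter from 119 to 140 mm above its underside (grip it by the cap), 140 mm tall, 0.19 to 0.38 kg. Origin: centre of its underside; z along its axis. At the start: in the basket, near the wall between two places of the ring, blocking both.
- bottle_6: Amber glass bottle with black cap, one of seven alike: body 60 mm diameter, shoulder sloping in from about 77 mm up, foot edge rounded, cap 30 mm diameter from 119 to 140 mm above its underside (grip it by the cap), 140 mm tall, 0.19 to 0.38 kg. Origin: centre of its underside; z along its axis. At the start: on the bench.
- bottle_7: Amber glass bottle with black cap, one of seven alike: body 60 mm diameter, shoulder sloping in from about 77 mm up, foot edge rounded, cap 30 mm diameter from 119 to 140 mm above its underside (grip it by the cap), 140 mm tall, 0.19 to 0.38 kg. Origin: centre of its underside; z along its axis. At the start: on the bench.
- jar_red: bystander: white jar with a red lid, 67 mm diameter, 99 mm tall, on the bench; origin: centre of its underside
- timer: bystander: white bench timer, 70 x 66 x 18 mm, flat on the bench; origin: centre of its underside
- flask: bystander: small glass flask, 59 mm diameter, 73 mm tall, on the bench; origin: centre of its underside
Things that resemble listed ones, but are neither listed nor needed, are in the scene too. Leave any turquoise look-alike of the bottle_6 alone. What is shaped like the bottle_1 but yellow is not meant.

How it is judged:
By the outcome, as a careful person would: the job done as asked, in the order asked, and still so for the second after the job is handed in, with the robot touching nothing.
It also fails if it takes over 64 s, if anything falls off the work surface, if the arm or the gripper's body presses on something with over 40 N, if the wrist force passes 120 N, or if a joint passes its speed limit or range.

## Robot

A 6-joint arm with a two-finger parallel gripper is mounted at the origin on a cart in front of the work surface, level with it; the furniture and walls round the work are solid. World frame = base frame: x ahead of the robot, y to its left, z up, the work surface at z = 0. Lengths are in mm, angles in rad, forces in N, time in s.
With the tool pointing down it reaches from about 275 to 725 mm from the base axis. Payload 5.6 kg.
Tool frame: the origin (TCP) lies between the finger pads; the fingertips stand 8 mm ahead of it and the grasp point (between the pads) lies 11 mm behind it (ctrl.tcp_to_tips is the distance from the TCP to the fingertips, in mm); z points along the fingers, y is the line along which they close (so a half turn about z gives the same grasp; the last joint's range is limited). The gripper opens to 85 mm and grips with 20 to 120 N. Pads are 22 mm wide; open, the fingers measure 114 mm over their backs; the gripper's body (76 mm by 85 mm) begins 54 mm behind the grasp point. The pads swing forward as they close: fully open they stand 13 mm farther back than shut.
Start: joints at [1.552, 0.255, 0.108, 0, -1.424, -0.285], TCP at [164.504, 524.815, 239.283] pointing down, gripper open.
Joint ranges: [-2.95, 2.95], [-1.21, 1.97], [-1.09, 1.5], [-2.87, 1.71], [-2.94, -0.07], [-3.05, 3.05]. Speed limits (rad/s): [2.57, 2.57, 3.14, 3.14, 3.14, 3.14].

## Interface

Orientations are given as a unit quaternion [x, y, z, w].
In Python, from rig import monitor, viewer, workorder, ctrl gives the robot as it stands. The module is installed in compiled form; this text tells all that it offers.
- The arm moves only by the tool send_rows, never from a script. Its argument "moves" is a list of rows, each a list of 3 entries, a list of its own where there are three numbers: the shift along the tool's x, y, z in mm, then the turn, a rotation vector about the tool's x, y, z in rad, then the closure in counts, from 0 (fully open) to 255 (shut). In form: [[[x, y, z], [ax, ay, az], jaw], ...]. A call has 1 to 8 rows; each row is the pose to reach, as a shift and turn from the pose commanded when the call began, along the tool's axes at that moment; what a row does not reach only later rows make up. A row lasts 1/10 s, in which the tool goes at most 50 mm and 8.59 degrees, less where a joint would pass 70% of its speed; a pose out of reach is approached as far as the arm can. A call with a gripper value outside its range is refused whole. The fingers move at their own pace and stop on an object; "squeeze" is the grip in N (left out, the last holds). Time passes only in rows, so rows that repeat a pose let the fingers close. It gives the time, the measured TCP pose, the force, the opening and the grip force at its end, in the units of the state.
- monitor.state(): the state, without advancing time (a new reading comes with each control period).
- viewer.read_camera(name): name is "scene" or "top"; returns a dict with "pixels" (420x560x3 uint8, blue, green, red), "fov_y" (degrees; the focal length in pixels is half the picture's height over the tangent of half this angle, whatever the lens; pixels are square), "cx", "cy" (the principal point, pixels), "R" (3x3) and "t" (3): a world point X has camera coordinates R X + t. Camera axes: x right, y down, z forward; pixel columns grow to the right and rows downward; lengths in mm; the calibration is good to about 2 mm. A picture is of the moment at which its call begins. There is no depth.
- workorder.sign_off(): hands the job in; it is judged then, once.
The state is a dict: "time": time; "qpos": joint angles; "qd": joint speeds; "tau": joint torques, N m; "eef_pos": TCP position; "eef_rot": TCP orientation; "wrist_force": force on the tool from outside, world axes, zero at the start; "wrist_torque": the same for the moment, N m; "finger_gap": finger opening in mm; "gripper_force": force on a finger pad.
Only numpy, scipy, OpenCV 4.12 (cv2) and the standard library are available. Lean on these libraries where they do the work, as an engineer would, in place of code of your own. Each camera call takes 0.05 s, during which the arm holds its last target. There are 200 camera calls.

## Working session

There is one attempt and no reset: what is moved stays moved. The work goes in short steps, Python scripts to look and compute and a tool call to move; the robot and the scene stay as the last step left them, time stands still between calls to the robot, and variables do not carry over. Pictures are saved under pics/ and viewed, at most 10 in all, crops included, and the job is handed in when it is done.

Besides the shell and the picture viewer there is one more tool, called in YAML: its name, and indented under it one key for each argument. send_rows: Moves the arm, as the interface text tells. Its arguments: {"type":"object","properties":{"moves":{"type":"array"},"squeeze":{"type":"number"}},"required":["moves"]}

```bash
mkdir -p pics; cat > h.py <<'E'
import numpy as np, cv2
from rig import monitor, viewer, workorder, ctrl
def cam(n):
    c=viewer.read_camera(n); c['f']=210/np.tan(np.radians(c['fov_y']/2)); c['R']=np.array(c['R']); c['t']=np.array(c['t']); return c
def ray(c,u,v,z):
    d=c['R'].T@np.array([(u-c['cx'])/c['f'],(v-c['cy'])/c['f'],1]); o=-c['R'].T@c['t']
    return o+d*(z-o[2])/d[2]
def proj(c,X):
    p=c['R']@np.array(X)+c['t']; return p[:2]/p[2]*c['f']+[c['cx'],c['cy']]
E
python3 - <<'E'
from h import *
for n in('top','scene'):
    c=cam(n); cv2.imwrite(f'pics/{n}0.png',c['pixels']); print(n,c['pixels'].shape,c['fov_y'],c['cx'],c['cy'],-c['R'].T@c['t'],c['R'].round(2).tolist())
s=monitor.state(); print(s,ctrl.tcp_to_tips)
E
```

```text
top (420, 560, 3) 50.40996870126207 280.50430506893593 199.82038941001468 [ 362.2827051    76.39255625 1336.59952328] [[-0.03, -1.0, -0.0], [-0.99, 0.03, -0.14], [0.14, -0.0, -0.99]]
scene (420, 560, 3) 57.59231280746593 281.7560989451831 207.15851131674572 [  85.18275018 -454.53105569  796.22562955] [[0.76, -0.64, -0.0], [-0.47, -0.56, -0.69], [0.44, 0.53, -0.73]]
{'time': 0.1, 'qpos': array([ 1.55159297e+00,  2.55676057e-01,  1.07122026e-01, -3.82894323e-04,
       -1.42390071e+00, -2.84618719e-01]), 'qd': array([ 0.00040791, -0.00069253,  0.00231334,  0.00107867,  0.00038694,
        0.00178613]), 'tau': array([-1.00714013e-03, -3.87604880e+01,  2.38472217e+01,  5.37801012e+00,
       -3.82501428e-03, -3.12656184e-06]), 'eef_pos': array([164.36607747, 524.41494811, 238.49370695]), 'eef_rot': array([ 9.88479069e-01, -1.51355234e-01, -7.79774999e-05,  8.46972674e-04]), 'wrist_force': array([0.00435014, 0.15763767, 1.16424997]), 'wrist_torque': array([-0.03584114, -0.02397667, -0.02426972]), 'gripper_force': 0.0, 'finger_gap': 85.530042998658} 8.0
```

View pics/top0.png

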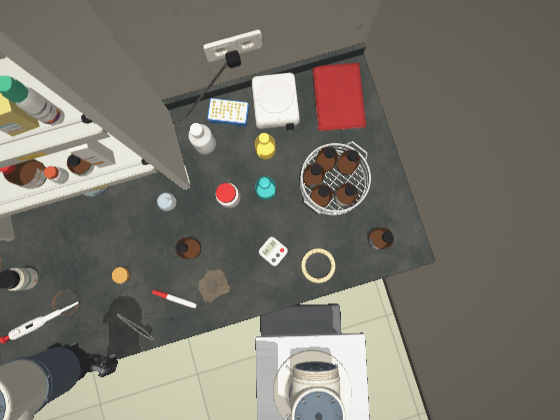

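View pics/scene0.png

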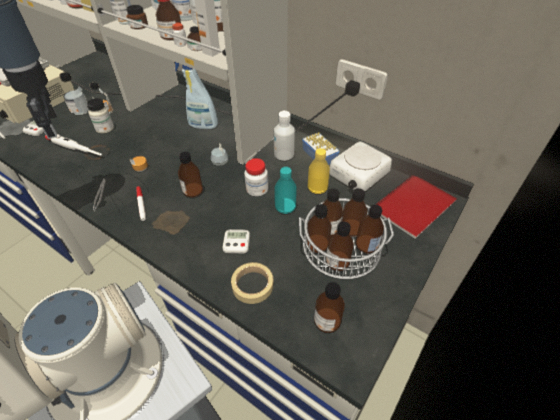

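The top view shows bench bottles near (188,248) and (381,238), and the basket near (336,179) with five caps. I'll look closer next.

```bash
python3 - <<'E'
from h import *
a=cv2.imread('pics/top0.png');b=cv2.imread('pics/scene0.png')
A=cv2.resize(a[135:220,295:380],(400,400),interpolation=cv2.INTER_CUBIC)
B=cv2.resize(b[175:285,290:400],(400,400),interpolation=cv2.INTER_CUBIC)
C=cv2.resize(a[225:255,365:405],(400,200)[:2],interpolation=cv2.INTER_CUBIC) 
C=cv2.resize(a[222:262,361:401],(200,200),interpolation=cv2.INTER_CUBIC)
D=cv2.resize(a[228:268,168:208],(200,200),interpolation=cv2.INTER_CUBIC)
cv2.imwrite('pics/c1.png',np.vstack([np.hstack([A,B]),np.hstack([C,D,C*0,C*0])]))
E
```

```text
(no output)
```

View pics/c1.png

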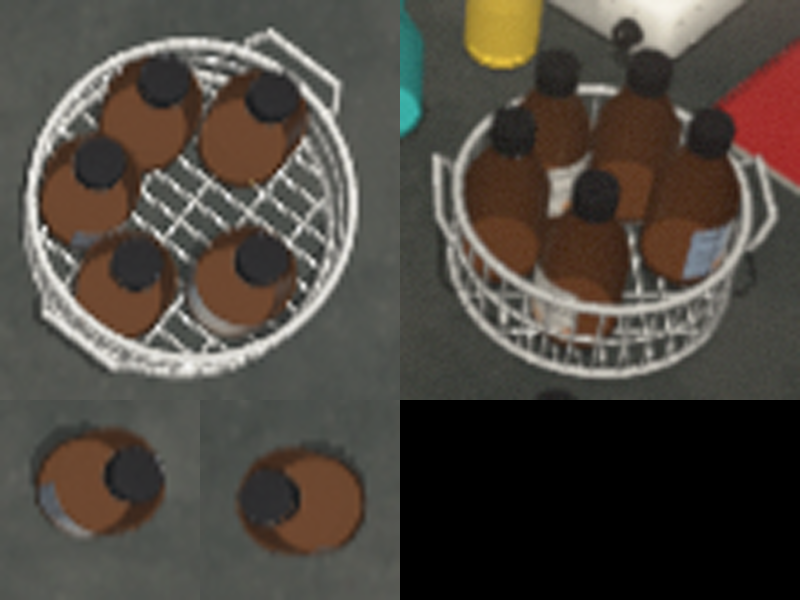

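```bash
cat >> h.py <<'E'
def caps(c,rois,z=129.5,thr=62):
    p=c['pixels'].astype(int); out=[]
    m=((p.max(2)<thr)&(p.max(2)-p.min(2)<14)).astype(np.uint8)
    k=cv2.getStructuringElement(cv2.MORPH_ELLIPSE,(5,5)); m=cv2.morphologyEx(m,cv2.MORPH_OPEN,k)
    n,l,s,ce=cv2.connectedComponentsWithStats(m)
    for u,v,zz in rois:
        i=min(range(1,n),key=lambda i:np.hypot(*(ce[i]-[u,v])))
        out.append((ce[i].round(1).tolist(),int(s[i,4]),ray(c,*ce[i],zz).round(1).tolist()[:2]))
    return out
E
python3 - <<'E'
from h import *
def R(l,x0,y0,s): return [(x0+u/s,y0+v/s,135.5) for u,v in l]
t=cam('top'); s=cam('scene')
rt=R([(163,80),(272,97),(100,160),(135,263),(263,258)],295,135,400/85)+[(388,237,129.5),(182,247,129.5)]
rs=R([(158,72),(248,70),(115,132),(197,195),(312,133)],290,175,400/110)+[(333,291,129.5),(186,159,129.5)]
print(*caps(t,rt),sep='\n');print(*caps(s,rs),sep='\n')
for n,c,box in(('top',t,(297,138,375,216)),('scene',s,(296,185,392,290))):
    g=c['pixels'].min(2).astype(int); x0,y0,x1,y1=box
    v,u=np.nonzero(g[y0:y1,x0:x1]>130); P=np.array([ray(c,a+x0,b+y0,77)[:2] for a,b in zip(u,v)])
    # circle-rim radius votes
    from scipy.optimize import minimize
    best=max(((np.sum(np.abs(np.hypot(P[:,0]-x,P[:,1]-y)-98.5)<3.5),x,y) for x in np.arange(P[:,0].mean()-30,P[:,0].mean()+30,1) for y in np.arange(P[:,1].mean()-30,P[:,1].mean()+30,1)))
    Q=P; x,y=best[1:]
    for _ in range(10):
        q=Q[np.abs(np.hypot(Q[:,0]-x,Q[:,1]-y)-98.5)<5]; A=np.c_[2*q,np.ones(len(q))]; a=np.linalg.lstsq(A,(q**2).sum(1),rcond=None)[0]; x,y=a[:2]
    print(n,best,len(P),x,y,np.sqrt(a[2]+x*x+y*y))
    r=np.hypot(P[:,0]-x,P[:,1]-y); l=(r>106)&(r<117); print('lug',np.histogram(np.degrees(np.arctan2(P[l,1]-y,P[l,0]-x)),bins=36,range=(-180,180)))
E
```

```text
([329.4, 152.0], 89, [658.0, -63.4])
([352.3, 155.5], 87, [646.2, -126.0])
([315.7, 169.2], 92, [610.7, -23.8])
([323.5, 190.7], 85, [550.5, -42.7])
([350.1, 189.8], 95, [550.7, -115.0])
([387.2, 236.6], 97, [421.0, -209.7])
([181.1, 247.0], 94, [409.5, 346.7])
([332.8, 194.5], 145, [611.5, -24.2])
([358.1, 194.8], 134, [658.3, -64.9])
([320.5, 210.8], 139, [550.1, -43.9])
([343.4, 228.6], 142, [551.4, -116.8])
([374.7, 211.2], 132, [646.9, -127.2])
([332.5, 289.6], 239, [423.2, -210.1])
([184.9, 156.8], 134, [411.0, 345.4])
top (np.int64(455), np.float64(597.6319862138757), np.float64(-84.21193272723416)) 1098 597.8957654863954 -83.96594702750917 98.18314472919023
lug (array([ 3,  0,  0,  0,  0,  0,  0,  0,  0,  0,  0,  0,  8, 13, 14, 10,  0,
        0,  0,  0,  0,  0,  0,  0,  0,  0,  0,  0,  0,  4, 17, 17, 17, 17,
        9,  6]), array([-180., -170., -160., -150., -140., -130., -120., -110., -100.,
        -90.,  -80.,  -70.,  -60.,  -50.,  -40.,  -30.,  -20.,  -10.,
          0.,   10.,   20.,   30.,   40.,   50.,   60.,   70.,   80.,
         90.,  100.,  110.,  120.,  130.,  140.,  150.,  160.,  170.,
        180.]))
scene (np.int64(189), np.float64(561.7921964285331), np.float64(-115.35271473425746)) 983 561.1096173642089 -115.8021230775496 97.92444067671815
lug (array([ 0,  0,  0,  0,  0,  0,  0,  0,  0,  0,  0,  0,  0,  0,  9, 14,  4,
        0,  0,  0,  0,  0,  0,  0,  0,  0,  0, 10,  7,  8,  2,  0,  0,  0,
        0,  0]), array([-180., -170., -160., -150., -140., -130., -120., -110., -100.,
        -90.,  -80.,  -70.,  -60.,  -50.,  -40.,  -30.,  -20.,  -10.,
          0.,   10.,   20.,   30.,   40.,   50.,   60.,   70.,   80.,
         90.,  100.,  110.,  120.,  130.,  140.,  150.,  160.,  170.,
        180.]))
```

```bash
cat >> h.py <<'E'
from scipy.spatial.transform import Rotation as Ro
PHI=np.radians(-101.4)
def go(x,y,z,phi=PHI):
    s=monitor.state(); p=s['eef_pos']; R=Ro.from_quat(s['eef_rot'])
    T=Ro.from_matrix(np.c_[[np.cos(phi),np.sin(phi),0],[np.sin(phi),-np.cos(phi),0],[0,0,-1]])
    print('tcp',p.round(1),'shift',R.inv().apply(np.array([x,y,z])-p).round(1),'turn',(R.inv()*T).as_rotvec().round(3),'F',s['wrist_force'].round(1),'gap',round(s['finger_gap'],1),'t',round(s['time'],1))
E
python3 - <<'E'
from h import *
s=cam('scene'); print([ray(s,u,v,0).round() for u,v in((237,160),(248,165),(285,135))])
t=cam('top'); print([ray(t,187,187,z).round() for z in(0,400,700)])
go(551,-116,290)
E
```

```text
[array([595., 377.,   0.]), array([608., 334.,  -0.]), array([803., 380.,   0.])]
[array([595., 358.,   0.]), array([526., 274., 400.]), array([473., 211., 700.])]
tcp [164.5 524.7 239. ] shift [560.5 495.7 -50.7] turn [ 0.000e+00 -1.000e-03  1.466e+00] F [-0.3 -0.5 -0. ] gap 85.6 t 0.3
```

send_rows:
  moves:
    - [[25,20,-15],[0,0,0.09],0]
    - [[60,50,-35],[0,0,0.18],0]
    - [[97,84,-50],[0,0,0.28],60]
    - [[134,117,-50],[0,0,0.38],115]
    - [[171,150,-50],[0,0,0.48],115]
    - [[208,183,-50],[0,0,0.58],115]
    - [[245,216,-50],[0,0,0.68],115]
    - [[282,249,-50],[0,0,0.78],115]
  squeeze: 30

```text
time: 1.1
eef_pos: [359.3, 201.4, 289.6]
eef_rot: [0.856, -0.517, 0.0, -0.001]
wrist_force: [0.7, -0.3, 0.4]
finger_gap: 47.0
gripper_force: 0.0
```

```bash
python3 -c "
from h import *
go(551,-116,290)"
```

```text
tcp [359.3 201.4 289.6] shift [370.1 -22.2  -0.5] turn [-0.001  0.001  0.683] F [ 0.7 -0.3  0.4] gap 47.0 t 1.1
```

send_rows:
  moves:
    - [[45,-3,0],[0,0,0.1],115]
    - [[90,-6,0],[0,0,0.2],115]
    - [[135,-9,0],[0,0,0.3],115]
    - [[180,-12,0],[0,0,0.4],115]
    - [[225,-14,0],[0,0,0.5],115]
    - [[270,-17,0],[0,0,0.58],115]
    - [[315,-20,0],[0,0,0.64],115]
    - [[345,-22,0],[0,0,0.68],115]

```text
time: 1.9
eef_pos: [540.6, -93.9, 288.7]
eef_rot: [-0.634, 0.773, 0.0, -0.0]
wrist_force: [0.5, 0.4, -0.1]
finger_gap: 46.8
gripper_force: 0.0
```

send_rows:
  moves:
    - [[0,0,0],[0,0,0],115]
    - [[0,0,0],[0,0,0],115]

```text
time: 2.1
eef_pos: [539.8, -91.8, 288.7]
eef_rot: [-0.635, 0.772, 0.0, -0.0]
wrist_force: [0.2, 0.1, 0.3]
finger_gap: 46.9
gripper_force: 0.0
```

```bash
python3 -c "
from h import *
go(551,-116,200)"
```

```text
tcp [539.8 -91.8 288.7] shift [ 21.6 -15.8  88.7] turn [ 0.001 -0.     0.005] F [0.2 0.1 0.3] gap 46.9 t 2.1
```

send_rows:
  moves:
    - [[12,-8,25],[0,0,0],115]
    - [[21.5,-16,60],[0,0,0.005],115]
    - [[21.5,-16,95],[0,0,0.005],115]
    - [[21.5,-16,125],[0,0,0.005],115]
    - [[21.5,-16,145],[0,0,0.005],115]
    - [[21.5,-16,160],[0,0,0.005],115]
    - [[21.5,-16,162],[0,0,0.005],115]
    - [[21.5,-16,162],[0,0,0.005],115]

```text
time: 2.9
eef_pos: [551.3, -114.8, 127.9]
eef_rot: [-0.634, 0.773, -0.0, 0.0]
wrist_force: [1.1, -0.3, 1.0]
finger_gap: 46.9
gripper_force: 0.0
```

send_rows:
  moves:
    - [[0,0,0],[0,0,0],150]
    - [[0,0,0],[0,0,0],180]
    - [[0,0,0],[0,0,0],200]
    - [[0,0,0],[0,0,0],200]

```text
time: 3.3
eef_pos: [552.3, -115.5, 128.8]
eef_rot: [-0.634, 0.773, -0.001, 0.001]
wrist_force: [-0.2, 1.3, 6.2]
finger_gap: 29.1
gripper_force: 30.0
```

```bash
python3 - <<'E'
from h import *
go(538.2,-104.1,136)
a=cam('top')['pixels'];b=cam('scene')['pixels']
A=cv2.resize(a[135:220,295:380],(400,400),interpolation=cv2.INTER_CUBIC)
B=cv2.resize(b[165:285,280:400],(400,400),interpolation=cv2.INTER_CUBIC)
cv2.imwrite('pics/c2.png',np.hstack([A,B]))
E
```

```text
tcp [ 552.3 -115.5  128.8] shift [-8.5 16.  -7.2] turn [-0.003  0.     0.001] F [-0.2  1.3  6.2] gap 29.1 t 3.3
```

View pics/c2.png

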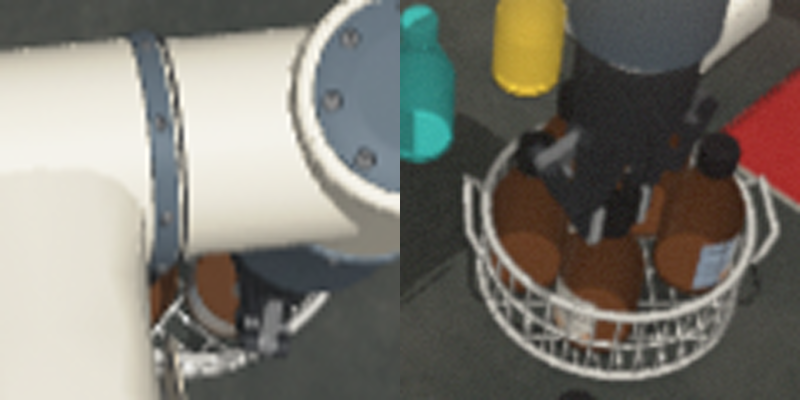

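It shows the jaws closed on the careless bottle's cap (gap 29 mm). I'll lift it slightly, shift it into its slot and lower it.

send_rows:
  moves:
    - [[0,0,-6],[0,0,0],200]
    - [[0,0,-12],[0,0,0],200]
    - [[-4,7,-12],[0,0,0],200]
    - [[-8,14,-12],[0,0,0],200]
    - [[-8,14,-12],[0,0,0],200]
    - [[-8,14,-8],[0,0,0],200]
    - [[-8,14,-5],[0,0,0],200]
    - [[-8,14,-3],[0,0,0],200]

```text
time: 4.2
eef_pos: [538.9, -104.9, 129.5]
eef_rot: [-0.634, 0.774, 0.0, -0.0]
wrist_force: [-0.4, -0.1, -1.8]
finger_gap: 29.1
gripper_force: 29.6
```

send_rows:
  moves:
    - [[0,0,1],[0,0,0],200]
    - [[0,0,2],[0,0,0],200]
    - [[0,0,2.5],[0,0,0],200]
    - [[0,0,2.5],[0,0,0],200]

```text
time: 4.6
eef_pos: [539.2, -105.1, 128.8]
eef_rot: [-0.634, 0.773, -0.0, 0.0]
wrist_force: [-2.3, 1.0, 4.8]
finger_gap: 28.8
gripper_force: 30.4
```

send_rows:
  moves:
    - [[0,0,0],[0,0,0],160]
    - [[0,0,0],[0,0,0],115]
    - [[0,0,0],[0,0,0],115]
    - [[0,0,-10],[0,0,0],115]
    - [[0,0,-40],[0,0,0],115]
    - [[0,0,-80],[0,0,0],115]
    - [[0,0,-110],[0,0,0],115]
    - [[0,0,-110],[0,0,0],115]

```text
time: 5.4
eef_pos: [541.6, -105.5, 243.8]
eef_rot: [-0.634, 0.773, -0.004, 0.004]
wrist_force: [0.4, 0.8, -0.2]
finger_gap: 47.1
gripper_force: 0.0
```

```bash
python3 -c "
from h import *
go(422.5,-210,122)"
```

```text
tcp [ 541.6 -105.5  243.8] shift [126.   97.5 120.7] turn [-0.01   0.001  0.001] F [ 0.4  0.8 -0.2] gap 47.1 t 5.4
```

send_rows:
  moves:
    - [[35,27,0],[0,0,0],115]
    - [[70,54,0],[0,0,0],115]
    - [[105,81,0],[0,0,0],115]
    - [[126,95,0],[0,0,0],115]
    - [[126,95,20],[0,0,0],115]
    - [[126,95,40],[0,0,0],115]
    - [[126,95,40],[0,0,0],115]
    - [[126,95,40],[0,0,0],115]

```text
time: 6.2
eef_pos: [421.3, -209.9, 198.4]
eef_rot: [-0.634, 0.773, -0.0, -0.0]
wrist_force: [0.6, -0.4, -0.4]
finger_gap: 46.7
gripper_force: 0.0
```

```bash
python3 - <<'E'
from h import *
go(422.5,-210,122)
t=cam('top')
print(*caps(t,[(329.4,152,135.5),(352.3,155.5,135.5),(315.7,169,135.5),(323.5,190.7,135.5),(350,193,135.5)]),sep='\n')
cv2.imwrite('pics/c3.png',cv2.resize(t['pixels'][135:260,295:420],(500,500),interpolation=cv2.INTER_CUBIC))
E
```

```text
tcp [ 421.3 -209.9  198.4] shift [-0.2 -1.2 76.4] turn [ 0.    -0.001  0.001] F [ 0.6 -0.4 -0.4] gap 46.7 t 6.2
([329.4, 151.9], 91, [658.4, -63.4])
([352.3, 155.4], 89, [646.5, -126.0])
([315.8, 169.1], 94, [611.0, -23.9])
([315.8, 169.1], 94, [611.0, -23.9])
([352.3, 155.4], 89, [646.5, -126.0])
```

View pics/c3.png

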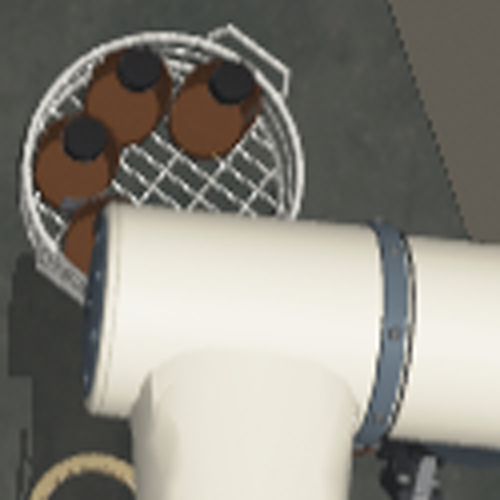

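The arm hides the nearer bottles, but the three farther ones haven't moved. I'll grasp the right bench bottle.

send_rows:
  moves:
    - [[0,-1,25],[0,0,0],115]
    - [[0,-1,50],[0,0,0],115]
    - [[0,-1,68],[0,0,0],115]
    - [[0,-1,75],[0,0,0],115]
    - [[0,-1,75],[0,0,0],115]
    - [[0,-1,75],[0,0,0],160]
    - [[0,-1,75],[0,0,0],200]
    - [[0,-1,75],[0,0,0],200]

```text
time: 7.05
eef_pos: [423.2, -210.3, 124.3]
eef_rot: [-0.634, 0.773, -0.001, 0.001]
wrist_force: [-0.6, 0.3, 6.1]
finger_gap: 28.9
gripper_force: 29.9
```

send_rows:
  moves:
    - [[0,0,0],[0,0,0],200]
    - [[0,0,0],[0,0,0],200]

```text
time: 7.25
eef_pos: [423.2, -210.3, 124.3]
eef_rot: [-0.634, 0.773, -0.001, 0.001]
wrist_force: [-0.5, 0.7, 6.3]
finger_gap: 28.8
gripper_force: 30.0
```

```bash
python3 - <<'E'
from h import *
go(422.5,-210,300)
s=cam('scene')
print(*caps(s,[(332.8,194.5,135.5),(358,194.8,135.5),(320.5,210.8,135.5),(330,224,135.5),(374.7,211,135.5)]),sep='\n')
print(proj(s,[538.7,-105.3,135.5]),proj(s,[586.2,-146.7,135.5]))
E
```

```text
tcp [ 423.2 -210.3  124.3] shift [-1.000e-01  2.000e-01 -1.757e+02] turn [-0.003 -0.001  0.001] F [-0.5  0.7  6.3] gap 28.8 t 7.2
([378.0, 213.0], 27, [648.4, -136.0])
([378.0, 213.0], 27, [648.4, -136.0])
([378.0, 213.0], 27, [648.4, -136.0])
([378.0, 213.0], 27, [648.4, -136.0])
([378.0, 213.0], 27, [648.4, -136.0])
[335.76138953 228.38445525] [363.68183257 228.73414241]
```

send_rows:
  moves:
    - [[0,0,-15],[0,0,0],200]
    - [[0,0,-45],[0,0,0],200]
    - [[0,0,-80],[0,0,0],200]
    - [[0,0,-115],[0,0,0],200]
    - [[-5,-8,-145],[0,0,0],200]
    - [[-20,-33,-165],[0,0,0],200]
    - [[-38,-60,-168],[0,0,0],200]
    - [[-56,-88,-168],[0,0,0],200]
  squeeze: 45

```text
time: 8.1
eef_pos: [520.6, -171.8, 291.7]
eef_rot: [-0.634, 0.774, -0.0, 0.001]
wrist_force: [-0.2, 0.1, -2.9]
finger_gap: 28.4
gripper_force: 44.9
```

send_rows:
  moves:
    - [[-16,-25,0],[0,0,0],200]
    - [[-30,-48,0],[0,0,0],200]
    - [[-38,-60,0],[0,0,0],200]
    - [[-38.4,-60.3,0],[0,0,0],200]
    - [[-38.4,-60.3,0],[0,0,0],200]
    - [[-38.4,-60.3,0],[0,0,0],200]

```text
time: 8.7
eef_pos: [585.6, -146.8, 290.9]
eef_rot: [-0.634, 0.774, 0.0, -0.0]
wrist_force: [-0.2, 0.2, -2.0]
finger_gap: 28.8
gripper_force: 45.0
```

```bash
python3 - <<'E'
from h import *
go(587.3,-147.1,130.5)
a=cam('top')
print(*caps(a,[(322,190,135.5),(345,193,135.5)]),sep='\n');a=a['pixels'];s=cam('scene');b=s['pixels']
print(*caps(s,[(332.8,194.5,135.5),(320.5,210.8,135.5),(336,228.4,135.5),(374.7,211,135.5)]),sep='\n')
A=cv2.resize(a[135:220,295:380],(400,400),interpolation=cv2.INTER_CUBIC)
B=cv2.resize(b[165:285,280:400],(400,400),interpolation=cv2.INTER_CUBIC)
cv2.imwrite('pics/c4.png',np.hstack([A,B]))
E
```

```text
tcp [ 585.6 -146.8  290.9] shift [-1.000e-01 -1.800e+00  1.604e+02] turn [0.    0.    0.001] F [-0.2  0.2 -2. ] gap 28.8 t 8.7
([354.6, 156.0], 41, [644.5, -132.1])
([354.6, 156.0], 41, [644.5, -132.1])
([332.8, 194.3], 141, [611.9, -23.7])
([314.4, 207.2], 354, [547.1, -26.3])
([336.0, 228.7], 149, [538.5, -106.3])
([354.0, 193.0], 27, [655.2, -54.1])
```

View pics/c4.png

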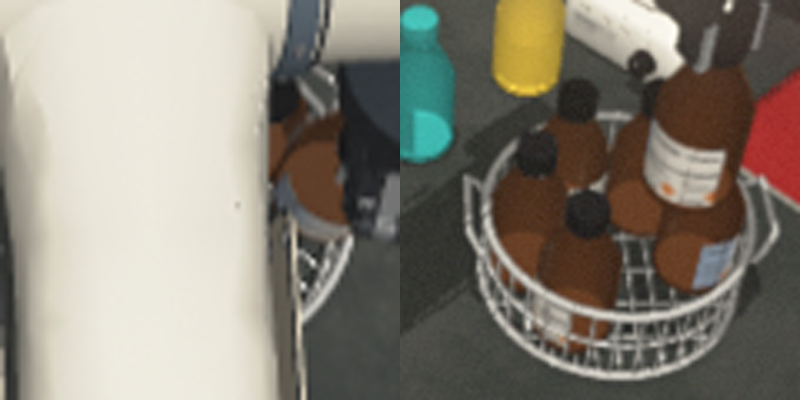

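The loose bottle now stands in its slot at scene (336,229), and the held one hangs over the free slot. I'll lower it gradually.

send_rows:
  moves:
    - [[0,-1.3,25],[0,0,0],200]
    - [[0,-1.3,55],[0,0,0],200]
    - [[0,-1.3,80],[0,0,0],200]
    - [[0,-1.3,100],[0,0,0],200]
    - [[0,-1.3,115],[0,0,0],200]
    - [[0,-1.3,125],[0,0,0],200]
    - [[0,-1.3,132],[0,0,0],200]
    - [[0,-1.3,138],[0,0,0],200]

```text
time: 9.6
eef_pos: [587.6, -147.0, 153.0]
eef_rot: [-0.634, 0.774, -0.0, 0.0]
wrist_force: [-0.1, 0.3, -2.2]
finger_gap: 28.4
gripper_force: 45.0
```

send_rows:
  moves:
    - [[0,0,5],[0,0,0],200]
    - [[0,0,10],[0,0,0],200]
    - [[0,0,14],[0,0,0],200]
    - [[0,0,17],[0,0,0],200]

```text
time: 10.0
eef_pos: [587.5, -146.8, 135.6]
eef_rot: [-0.634, 0.774, -0.0, 0.0]
wrist_force: [0.6, -0.1, -2.3]
finger_gap: 28.6
gripper_force: 45.0
```

send_rows:
  moves:
    - [[0,0,1.5],[0,0,0],200]
    - [[0,0,3],[0,0,0],200]
    - [[0,0,4],[0,0,0],200]
    - [[0,0,5],[0,0,0],200]
    - [[0,0,5],[0,0,0],200]

```text
time: 10.5
eef_pos: [587.4, -146.8, 130.7]
eef_rot: [-0.634, 0.774, 0.0, -0.0]
wrist_force: [-0.2, 0.8, -3.2]
finger_gap: 28.8
gripper_force: 45.0
```

send_rows:
  moves:
    - [[0,0,0.7],[0,0,0],200]
    - [[0,0,1.4],[0,0,0],200]
    - [[0,0,1.8],[0,0,0],200]
    - [[0,0,1.8],[0,0,0],200]

```text
time: 10.9
eef_pos: [587.7, -147.1, 130.5]
eef_rot: [-0.634, 0.773, -0.001, 0.0]
wrist_force: [-2.3, 0.8, 5.7]
finger_gap: 28.4
gripper_force: 46.0
```

send_rows:
  moves:
    - [[0,0,0],[0,0,0],160]
    - [[0,0,0],[0,0,0],115]
    - [[0,0,0],[0,0,0],115]
    - [[0,0,-10],[0,0,0],115]
    - [[0,0,-40],[0,0,0],115]
    - [[0,0,-80],[0,0,0],115]
    - [[0,0,-120],[0,0,0],115]
    - [[-20,12,-150],[0,0,0],115]

```text
time: 11.7
eef_pos: [580.2, -126.5, 282.2]
eef_rot: [-0.633, 0.774, -0.002, 0.001]
wrist_force: [0.7, -0.3, 0.3]
finger_gap: 47.1
gripper_force: 0.0
```

send_rows:
  moves:
    - [[-38,23,0],[0,0,0],115]
    - [[-76,46,0],[0,0,0],115]
    - [[-114,69,0],[0,0,0],115]
    - [[-152,92,0],[0,0,0],115]
    - [[-190,115,0],[0,0,0],115]
    - [[-228,138,0],[0,0,0],115]
    - [[-266,161,0],[0,0,0],115]
    - [[-304,184,0],[0,0,0],115]

```text
time: 12.5
eef_pos: [458.2, 210.9, 280.1]
eef_rot: [-0.634, 0.773, -0.0, 0.001]
wrist_force: [1.4, 0.4, 0.9]
finger_gap: 46.9
gripper_force: 0.0
```

send_rows:
  moves:
    - [[-38,23,0],[0,0,0],115]
    - [[-76,46,20],[0,0,0],115]
    - [[-110,66,40],[0,0,0],115]
    - [[-124,75,60],[0,0,0],115]
    - [[-124,75,80],[0,0,0],115]
    - [[-124,75,80],[0,0,0],115]
    - [[-124,75,80],[0,0,0],115]

```text
time: 13.2
eef_pos: [410.3, 345.7, 200.0]
eef_rot: [-0.634, 0.774, -0.0, 0.0]
wrist_force: [-0.1, -0.8, 0.6]
finger_gap: 46.8
gripper_force: 0.0
```

```bash
python3 - <<'E'
from h import *
go(411.3,345.7,122)
t=cam('top');s=cam('scene')
L=[(329.4,152,135.5),(352.3,155.5,135.5),(315.7,169,135.5),(323.5,190.7,135.5)]+[(*proj(t,[*p,135.5]),135.5) for p in((538.7,-105.3),(586.2,-146.7))]
print(*caps(t,L),sep='\n')
L=[(*proj(s,[*p,135.5]),135.5) for p in((658,-64),(646.5,-126.6),(611,-24),(550.3,-43.3),(538.7,-105.3),(586.2,-146.7))]
print(*caps(s,L),sep='\n')
cv2.imwrite('pics/c5.png',np.hstack([cv2.resize(t['pixels'][135:220,295:380],(400,400),interpolation=cv2.INTER_CUBIC),cv2.resize(s['pixels'][60:220,120:280],(400,400),interpolation=cv2.INTER_CUBIC)]))
E
```

```text
tcp [410.3 345.7 200. ] shift [-0.2 -0.9 78. ] turn [-0.001  0.     0.001] F [-0.1 -0.8  0.6] gap 46.8 t 13.2
([329.4, 151.9], 91, [658.4, -63.4])
([352.2, 155.4], 90, [646.6, -125.8])
([315.8, 169.1], 94, [611.0, -23.9])
([323.5, 190.5], 91, [551.1, -42.5])
([346.8, 194.4], 94, [538.6, -105.5])
([361.1, 177.0], 98, [585.4, -146.8])
([358.1, 194.7], 134, [658.6, -64.6])
([374.6, 211.2], 133, [646.8, -127.2])
([332.8, 194.6], 138, [611.1, -24.3])
([320.5, 210.8], 139, [550.1, -43.9])
([336.0, 228.7], 150, [538.4, -106.3])
([364.1, 229.1], 147, [586.2, -147.9])
```

View pics/c5.png

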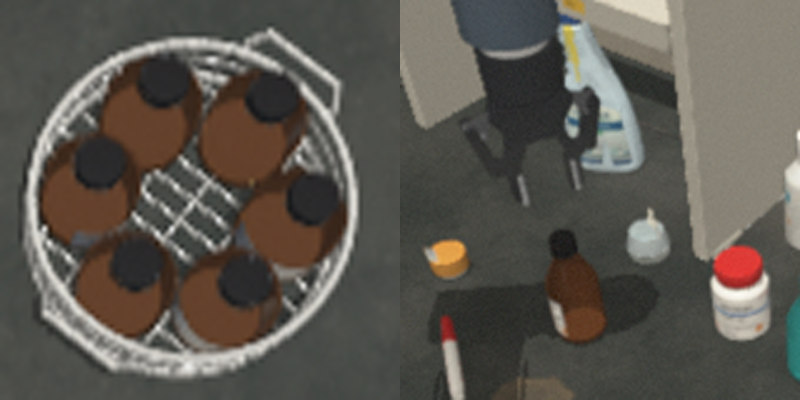

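The ring of six looks regular with the middle free, and the gripper hangs above the last bottle. I'll grasp it.

send_rows:
  moves:
    - [[0,-0.7,25],[0,0,0],115]
    - [[0,-0.7,50],[0,0,0],115]
    - [[0,-0.7,69],[0,0,0],115]
    - [[0,-0.7,76],[0,0,0],115]
    - [[0,-0.7,76],[0,0,0],115]
    - [[0,-0.7,76],[0,0,0],160]
    - [[0,-0.7,76],[0,0,0],200]
    - [[0,-0.7,76],[0,0,0],200]
  squeeze: 30

```text
time: 14.1
eef_pos: [411.4, 346.3, 124.8]
eef_rot: [-0.634, 0.773, 0.0, 0.002]
wrist_force: [-1.1, 0.6, 6.1]
finger_gap: 28.9
gripper_force: 30.0
```

send_rows:
  moves:
    - [[0,0,0],[0,0,0],200]
    - [[0,0,0],[0,0,0],200]

```text
time: 14.3
eef_pos: [411.4, 346.3, 124.7]
eef_rot: [-0.634, 0.773, 0.0, 0.002]
wrist_force: [-0.8, -0.1, 6.1]
finger_gap: 28.9
gripper_force: 30.1
```

send_rows:
  moves:
    - [[0,0,-15],[0,0,0],200]
    - [[0,0,-50],[0,0,0],200]
    - [[0,0,-90],[0,0,0],200]
    - [[0,0,-130],[0,0,0],200]
    - [[15,-10,-158],[0,0,0],200]
    - [[45,-31,-168],[0,0,0],200]
    - [[77,-54,-168],[0,0,0],200]
    - [[109,-77,-168],[0,0,0],200]
  squeeze: 45

```text
time: 15.1
eef_pos: [464.6, 222.6, 291.0]
eef_rot: [-0.634, 0.773, 0.0, 0.0]
wrist_force: [1.3, 0.3, -2.2]
finger_gap: 28.4
gripper_force: 44.9
```

send_rows:
  moves:
    - [[32,-22,0],[0,0,0],200]
    - [[64,-45,0],[0,0,0],200]
    - [[96,-67,0],[0,0,0],200]
    - [[128,-90,0],[0,0,0],200]
    - [[160,-112,0],[0,0,0],200]
    - [[192,-134,0],[0,0,0],200]
    - [[224,-157,0],[0,0,0],200]
    - [[250,-175,0],[0,0,0],200]

```text
time: 15.9
eef_pos: [587.3, -57.7, 290.2]
eef_rot: [-0.633, 0.774, 0.001, -0.0]
wrist_force: [0.3, 1.6, -3.2]
finger_gap: 28.5
gripper_force: 44.9
```

send_rows:
  moves:
    - [[15,-10,0],[0,0,0],200]
    - [[26,-18,0],[0,0,0],200]
    - [[26,-18,0],[0,0,0],200]
    - [[26,-18,0],[0,0,0],200]
    - [[26,-18,0],[0,0,0],200]

```text
time: 16.4
eef_pos: [599.4, -84.1, 291.1]
eef_rot: [-0.634, 0.773, 0.0, 0.0]
wrist_force: [0.3, 0.5, -1.9]
finger_gap: 28.7
gripper_force: 45.0
```

```bash
python3 - <<'E'
from h import *
go(599.7,-84.9,131)
s=cam('scene')
a=s['pixels']; z0=monitor.state()['eef_pos'][2]-124.7
# mark where the held bottle's body edge should be at target axis
for z in (z0+2,z0+70):
    q=[proj(s,[598.5+30*np.cos(t),-85.2+30*np.sin(t),z]) for t in np.linspace(0,6.28,60)]; u=[p[0] for p in q]; print('z',z,'u',min(u),max(u),'v',proj(s,[598.5,-85.2,z])[1], 'bottom v',max(p[1] for p in q))
p=a.astype(int); amber=(p[:,:,2]-p[:,:,0]>15)
for v in range(150,200,6):
    r=np.nonzero(amber[v,320:400])[0]+320; print(v,r.min() if len(r) else 0,r.max() if len(r) else 0)
cv2.imwrite('pics/c6.png',cv2.resize(a[100:280,260:420],(640,600)[:2] if 0 else (533,600),interpolation=cv2.INTER_CUBIC))
E
```

```text
tcp [599.4 -84.1 291.1] shift [  0.8  -0.5 160.1] turn [0.    0.    0.002] F [ 0.3  0.5 -1.9] gap 28.7 t 16.4
z 168.51735891887614 u 336.10012834063787 362.4280947569232 v 201.1338777223973 bottom v 210.69930575603618
z 236.51735891887614 u 339.31822154602276 367.24308450337605 v 179.2036623173545 bottom v 188.79425982976664
150 320 399
156 320 388
162 320 391
168 320 397
174 320 385
180 320 377
186 320 399
192 320 399
198 337 399
```

View pics/c6.png

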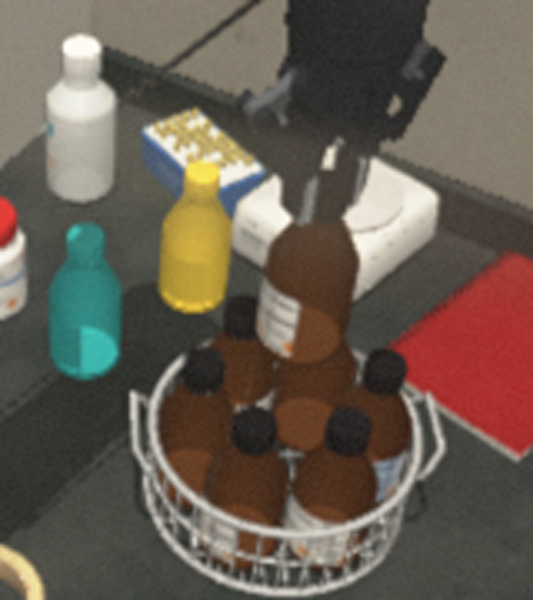

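The held bottle hangs centred over the middle (edges at u≈337 and 362, predicted 336 and 362). I'll lower it.

send_rows:
  moves:
    - [[0.8,-0.3,10],[0,0,0],200]
    - [[0.8,-0.3,30],[0,0,0],200]
    - [[0.8,-0.3,50],[0,0,0],200]
    - [[0.8,-0.3,68],[0,0,0],200]
    - [[0.8,-0.3,82],[0,0,0],200]
    - [[0.8,-0.3,92],[0,0,0],200]
    - [[0.8,-0.3,100],[0,0,0],200]
    - [[0.8,-0.3,107],[0,0,0],200]

```text
time: 17.25
eef_pos: [599.8, -85.7, 183.6]
eef_rot: [-0.634, 0.773, -0.0, 0.0]
wrist_force: [-0.7, -0.2, -2.7]
finger_gap: 28.3
gripper_force: 45.0
```

send_rows:
  moves:
    - [[0,0,7],[0,0,0],200]
    - [[0,0,14],[0,0,0],200]
    - [[0,0,21],[0,0,0],200]
    - [[0,0,28],[0,0,0],200]
    - [[0,0,35],[0,0,0],200]
    - [[0,0,40],[0,0,0],200]

```text
time: 17.85
eef_pos: [599.5, -85.9, 143.2]
eef_rot: [-0.634, 0.774, 0.0, -0.0]
wrist_force: [-0.3, -1.4, -2.7]
finger_gap: 28.7
gripper_force: 45.0
```

send_rows:
  moves:
    - [[-0.7,0,3],[0,0,0],200]
    - [[-0.7,0,6],[0,0,0],200]
    - [[-0.7,0,9],[0,0,0],200]
    - [[-0.7,0,11],[0,0,0],200]
    - [[-0.7,0,12.5],[0,0,0],200]
    - [[-0.7,0,13.5],[0,0,0],200]
    - [[-0.7,0,14],[0,0,0],200]
    - [[-0.7,0,14],[0,0,0],200]

```text
time: 18.65
eef_pos: [600.0, -85.3, 130.9]
eef_rot: [-0.634, 0.773, -0.0, 0.0]
wrist_force: [-2.5, 0.5, 4.2]
finger_gap: 28.9
gripper_force: 45.6
```

send_rows:
  moves:
    - [[0,0,0],[0,0,0],160]
    - [[0,0,0],[0,0,0],115]
    - [[0,0,0],[0,0,0],115]
    - [[0,0,-10],[0,0,0],115]
    - [[0,0,-40],[0,0,0],115]
    - [[0,0,-80],[0,0,0],115]
    - [[0,0,-120],[0,0,0],115]
    - [[0,0,-150],[0,0,0],115]

```text
time: 19.45
eef_pos: [600.2, -85.5, 284.0]
eef_rot: [-0.634, 0.774, -0.002, 0.001]
wrist_force: [0.2, -1.1, 0.8]
finger_gap: 46.5
gripper_force: 0.0
```

send_rows:
  moves:
    - [[-38,26,0],[0,0,0],115]
    - [[-76,52,0],[0,0,0],115]
    - [[-114,79,0],[0,0,0],115]
    - [[-152,106,0],[0,0,0],115]
    - [[-190,132,0],[0,0,0],115]
    - [[-228,159,0],[0,0,0],115]
    - [[-266,185,0],[0,0,0],115]
    - [[-304,212,0],[0,0,0],115]

```text
time: 20.25
eef_pos: [450.9, 256.2, 281.1]
eef_rot: [-0.634, 0.773, -0.0, 0.001]
wrist_force: [1.4, 0.8, 1.1]
finger_gap: 47.0
gripper_force: 0.0
```

send_rows:
  moves:
    - [[-30,20,0],[0,0,0],115]
    - [[-50,35,0],[0,0,0],115]
    - [[-50,35,0],[0,0,0],115]
    - [[-50,35,0],[0,0,0],115]

```text
time: 20.65
eef_pos: [427.2, 310.8, 280.6]
eef_rot: [-0.634, 0.773, -0.0, 0.0]
wrist_force: [0.7, -0.1, -0.1]
finger_gap: 47.0
gripper_force: 0.0
```

```bash
python3 - <<'E'
from h import *
t=cam('top');s=cam('scene')
W=((658,-64),(646.5,-126.6),(611,-24),(550.3,-43.3),(538.7,-105.3),(586.2,-146.7),(598.5,-85.2))
for c in(t,s): print(*caps(c,[(*proj(c,[*p,135.5]),135.5) for p in W]),sep='\n')
cv2.imwrite('pics/c7.png',np.hstack([cv2.resize(t['pixels'][135:220,295:380],(400,400),interpolation=cv2.INTER_CUBIC),cv2.resize(s['pixels'][165:285,280:400],(400,400),interpolation=cv2.INTER_CUBIC)]))
E
```

```text
([329.4, 151.9], 91, [658.4, -63.4])
([352.3, 155.4], 89, [646.5, -126.0])
([315.8, 169.1], 94, [611.0, -23.9])
([323.5, 190.5], 92, [551.1, -42.6])
([346.8, 194.5], 96, [538.3, -105.4])
([361.1, 177.0], 98, [585.4, -146.8])
([338.6, 173.2], 89, [597.7, -85.8])
([358.0, 194.8], 133, [658.0, -64.7])
([374.7, 211.0], 132, [647.3, -126.8])
([332.7, 194.3], 139, [611.7, -23.6])
([320.7, 210.9], 133, [550.2, -44.5])
([335.9, 228.6], 149, [538.5, -106.0])
([364.0, 229.1], 151, [586.0, -147.8])
([348.0, 211.4], 138, [598.4, -87.1])
```

View pics/c7.png

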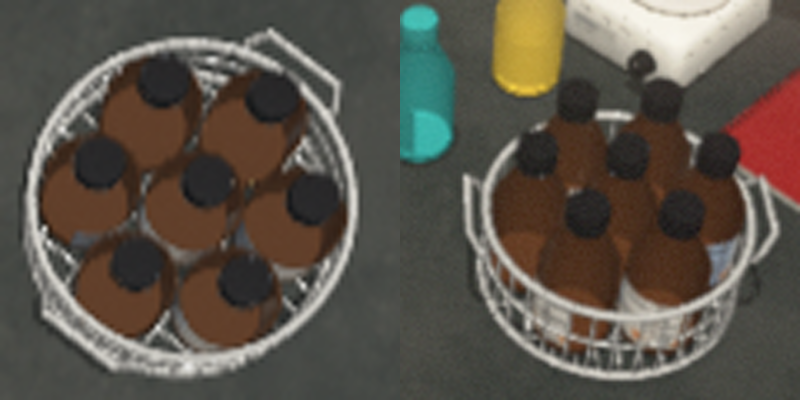

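All seven caps sit at the right height and in the 1+6 pattern in both views, so I'm handing the job in.

```bash
python3 -c "
from h import *
print(workorder.sign_off())"
```

```text
the job is handed in; nothing more can be done
None
```

All seven amber bottles stand upright in the basket, one in the middle and six round it, the arm is clear, and the job was handed in at about 21 s.

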